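# Light up the drawing studio's light table

### The arm

A 6-joint arm with a two-finger parallel gripper is mounted at the origin on the work surface. World frame = base frame: x ahead of the robot, y to its left, z up, the work surface at z = 0. Lengths are in mm, angles in rad, forces in N, time in s.
With the tool pointing down it reaches from about 200 to 875 mm from the base axis. Payload 3.4 kg.
Tool frame: the origin (TCP) lies midway between the tips of the shut fingers; the grasp point (between the pads) lies 19 mm behind it; x points along the fingers, y is the direction in which the jaws open and shut, and the axes are right-handed (so a half turn about x gives the same grasp; the last joint's range is limited). The gripper opens to 94 mm and grips with 3 to 60 N. Pads are 16 mm wide; open, the fingers measure 119 mm over their backs; the gripper's body (75 mm by 177 mm) begins 78 mm behind the grasp point.
Start: joints at [-1.467, 0.276, 1.505, -0, 1.361, -0.121], TCP at [128.17, -560.569, 205.493] pointing down, gripper open.
Joint ranges: [-2.89, 2.89], [-0.75, 2.08], [0.22, 2.7], [-1.18, 4.32], [0.11, 2.71], [-2.7, 2.7]. Speed limits (rad/s): [2.57, 2.57, 3.14, 3.14, 3.14, 3.14].

### API

Orientations are given as [roll, pitch, yaw] about the fixed x, y, z axes, in that order (R = Rz(yaw) Ry(pitch) Rx(roll)).
In Python, from cell import manip gives the robot as it stands.
- The arm moves only by the shell command python3 -m pendant 'ROWS' [OPENING] [FORCE]. ROWS is JSON, a list that holds one entry, the list of rows, each a list of 6 numbers: the shift along the tool's x, y, z in cm, then the turn, a rotation vector about the tool's x, y, z in degrees. A call has 1 to 5 rows; each row is the pose to reach, as a shift and turn from the pose measured when the call began, along the tool's axes at that moment; what a row does not reach only later rows make up. A row lasts 1/8 s, in which the tool goes at most 62.5 mm and 10.7 degrees, less where a joint would pass 70% of its speed; a pose out of reach is approached as far as the arm can. A call with a gripper value outside its range is refused whole. OPENING is the opening, from 0 (shut) to 1 (fully open), set as the call begins (- or left out, the last holds). The fingers move at their own pace and stop on an object; FORCE is the grip in N (left out, the last holds). Time passes only in rows, so rows that repeat a pose let the fingers close. It gives the time, the measured TCP pose, the force and the opening at its end, in the units of the state.
- manip.get_state(): the state, without advancing time (a new reading comes with each control period).
- manip.capture(name): name is "side" or "top"; returns (picture, depth): 384x512x3 uint8, red, green, blue; 384x512 float32, mm along the optical axis (not along the pixel's ray), 0 where there is no reading.
- manip.camera_params(name): a dict with "intrinsics" (3x3 intrinsics, pixels), "rvec" (rotation vector, rad) and "tvec" (3), from world to camera coordinates, as OpenCV has them. Camera axes: x right, y down, z forward; pixel columns grow to the right and rows downward; lengths in mm; the calibration is good to about 2 mm. A picture is of the moment at which its call begins. camera_params takes no time and is no camera call.
- manip.job_done(): hands the job in, once; it reports no verdict.
Trained networks look in the newest picture that a camera, given by its name, has taken for a name from the list of things; names that differ only in an ending like _2 or _b are one class to them, and where a whole thing is asked for, a point or a joint stands for the part that bears it (a point fixed in the world has none). Each returns a list of dicts, best first, with "p" (0 to 1); they miss things now and then, are a little off and sometimes report something else, mostly with a low value. They report only what shows in the picture. A call takes as long as a camera call.
- manip.boxes_of(camera, name): "position" ([x, y, z] in mm, in world coordinates, good to about 4 mm: the middle of the surface that is visible of it).
The state is a dict: "clock": time; "joints": joint angles; "joint_vel": joint speeds; "tau": joint torques, N m; "tcp_pos": TCP position; "tcp_rot": TCP orientation; "force": force on the tool from outside, world axes, zero at the start; "wrist_torque": the same for the moment, N m; "opening": finger opening in mm.
Only numpy, scipy, OpenCV 4.12 (cv2) and the standard library are available. Lean on these libraries where they do the work, as an engineer would, in place of code of your own. Each camera call takes 0.05 s, during which the arm holds its last target.

### The job

Light up the light table from its control console: first press the raised end of the rocker switch until it is fully over, then push the long bar key all the way down so that it stays down, and then press the round button fully down, keep it down for two seconds and let it come up again. Keep to that order, leave the square key unpressed, and do not move or pick up the jar, the brass weight or the tape roll that stand about; nothing needs to be grasped.

Things in the scene. Friction and masses are not known exactly. Their poses are not given: they have to be found in the camera images.
- console: Low grey console screwed to the white table, 116 mm (its x) by 344 mm (its y), 36 mm high; origin at the centre of its underside, z up. Four steel plates (tops 40 mm above the table) stand in a row on it at x = 0, y = -120, -40, 40, 120 mm, each with one white key in its centre: rocker, long bar, round button, square key. Which key is in which place changes from start to start.
- rocker (a joint): Rocker angle, rad: 0 off (starts at 0 to 0.04), 0.36 fully over; stays where left; takes about 1.5 N at 22 mm. White V-shaped rocker in a black frame 45 mm high, 26 mm wide, two flat 32 mm wings along the console's x; axis along its y at x = 0, 46 mm above the table. At 0 the -x wing is level (top at 48 mm), the +x wing slopes up to 59 mm; over, the +x wing is level at 48 mm.
- rocker_pad (a point): Point in the middle of the upper face of the rocker's +x wing (the raised one), 22 mm from the rocker's axis, 56 mm above the table at the start and 48 mm when fully over. It moves and tilts with the rocker.
- bar_key (a joint): How far the long bar key is pressed, m: 0 up (as it starts), 0.008 fully down. It takes about 3 N all the way and stays where it is left (it does not spring back).
- bar_top (a point): Centre of the top face of the long bar key, white, 20 mm along the console's x by 54 mm along its y; 52 mm above the table when up, 44 mm when down. Moves with the key.
- round_key (a joint): How far the round button is pressed, m: 0 up, 0.006 fully down. Springs back when let go; needs 1.5 N to start and 4.5 N fully down.
- round_top (a point): Centre of the top face of the round button, white, 28 mm in diameter in a low steel collar; 52 mm above the table when up, 46 mm when down. Moves with the button.
- square_key (a joint): How far the square key is pressed, m: 0 up, 0.006 fully down, spring as the round button's. To be left alone.
- square_top (a point): Centre of the top face of the square key, white, 26 x 26 mm, 52 mm above the table.
- ink_jar_mid (a point): Centre of a loose amber glass jar with a black cap, 52 mm in diameter, 70 mm tall, standing beyond the console. Leave alone.
- weight_mid (a point): Centre of a loose brass paperweight with a knob, 48 mm in diameter, 46 mm tall, standing on the robot's side of the console. Leave alone.
- tape_mid (a point): Centre of a loose roll of paper tape lying flat, 68 mm in diameter, 20 mm tall, beyond the console. Leave alone.

How it is judged:
By the outcome, as a careful person would: the job done as asked, in the order asked, and still so for the second after the job is handed in, with the robot touching nothing.
It also fails if it takes over 54 s, if anything falls off the work surface, if the arm or the gripper's body presses on something with over 40 N, if the wrist force passes 120 N, or if a joint passes its speed limit or range.

## Working session

There is one attempt and no reset: what is moved stays moved. The work goes in short steps, Python scripts to look and compute and a shell command to move; the robot and the scene stay as the last step left them, time stands still between calls to the robot, and variables do not carry over. Pictures are saved under pics/ and viewed, and the job is handed in when it is done.

```bash
mkdir -p pics; python3 - <<'E'
from cell import manip
import cv2
for c in("top","side"):
    p,d=manip.capture(c); cv2.imwrite(f"pics/{c}0.png",p[:,:,::-1])
    for n in ["console","rocker_pad","bar_top","round_top","square_top","ink_jar_mid","weight_mid","tape_mid"]:
        print(c,n,[( [round(float(v)) for v in b["position"]],round(float(b["p"]),2)) for b in manip.boxes_of(c,n)[:2]])
s=manip.get_state();print(s)
E
```

```text
top console [([553, 38, 36], 0.71)]
top rocker_pad [([556, 0, 47], 0.97)]
top bar_top [([569, 158, 52], 0.73)]
top round_top [([555, 75, 57], 0.67), ([569, 158, 53], 0.45)]
top square_top [([548, -80, 56], 0.62)]
top ink_jar_mid [([707, 143, 73], 0.68)]
top weight_mid [([439, -50, 20], 0.84), ([559, -1, 48], 0.72)]
top tape_mid [([683, -49, 19], 0.57)]
side console [([546, 162, 37], 0.62)]
side rocker_pad [([556, 3, 52], 0.89), ([559, 83, 50], 0.49)]
side bar_top [([568, 165, 56], 0.94)]
side round_top [([557, 86, 50], 0.64)]
side square_top []
side ink_jar_mid [([701, 167, 48], 0.87)]
side weight_mid [([434, -43, 22], 0.8)]
side tape_mid [([682, -37, 20], 0.92)]
{'clock': 0.9, 'joints': array([-1.46698538e+00,  2.75847456e-01,  1.50486033e+00,  1.26238895e-05,
        1.36071978e+00, -1.21011470e-01]), 'joint_vel': array([ 2.58536912e-05,  3.60342323e-04, -2.06314919e-03, -1.86400339e-04,
       -1.24569783e-03,  5.50333491e-05]), 'tau': array([-1.52407534e-03, -4.04449904e+01, -2.37499738e+01,  6.99659949e-02,
        2.46132858e-02,  1.58419914e-05]), 'tcp_pos': array([ 128.18443789, -560.57673008,  205.53884425]), 'tcp_rot': array([ 1.52443769,  1.57063078, -1.39233518]), 'force': array([ 0.06383108, -0.00866837, -0.3043264 ]), 'wrist_torque': array([ 0.04299963, -0.01721133,  0.01847115]), 'opening': 93.99287459362752}
```

View pics/top0.png

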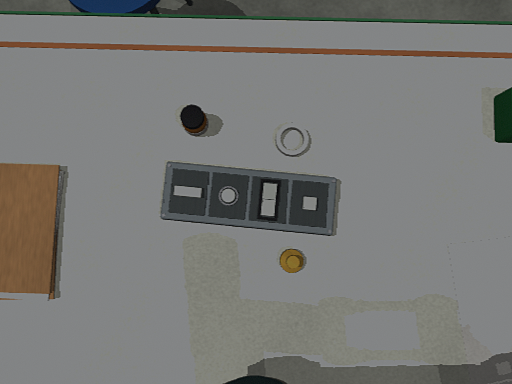

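View pics/side0.png

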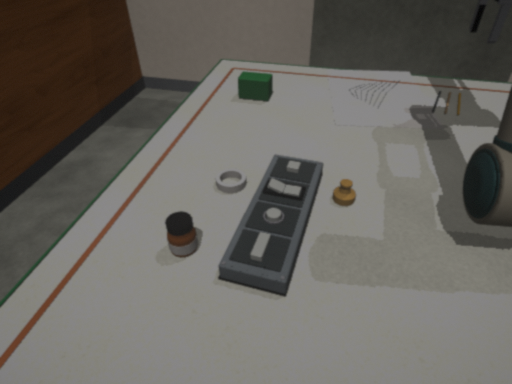

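Top view: bar at about (188,191), round at (228,196), rocker at (269,199), square at (310,203). The image's up is +x. Next I measure these precisely, and which rocker wing is raised.

```bash
cat > h.py <<'E'
from cell import manip
import cv2,numpy as np
def back(c,uv,z):
    P=manip.camera_params(c);K=np.array(P["intrinsics"]);R=cv2.Rodrigues(np.array(P["rvec"],float))[0];t=np.array(P["tvec"],float).ravel()
    C=-R.T@t; r=R.T@np.linalg.inv(K)@np.array([uv[0],uv[1],1.]); return C+r*(z-C[2])/r[2]
def cloud(c,d):
    P=manip.camera_params(c);K=np.array(P["intrinsics"]);R=cv2.Rodrigues(np.array(P["rvec"],float))[0];t=np.array(P["tvec"],float).ravel()
    v,u=np.mgrid[:d.shape[0],:d.shape[1]]
    X=np.stack([(u-K[0,2])/K[0,0]*d,(v-K[1,2])/K[1,1]*d,d],-1)
    return (X-t)@R
E
python3 - <<'E'
from h import *
for c,z in(("top",52),("side",52)):
    p,d=manip.capture(c); 
    W=cloud(c,d)
    m=((p.min(2)>105)&(W[...,2]>38)&(W[...,2]<75)&(abs(W[...,0]-555)<75)&(W[...,1]>-140)&(W[...,1]<215)).astype(np.uint8)
    n,l,s,ce=cv2.connectedComponentsWithStats(m)
    for i in range(1,n):
        if s[i,4]>12: print(c,s[i],ce[i].round(1),back(c,ce[i],z).round(1), W[l==i].mean(0).round(1))
    # console outline
    m=((W[...,2]>25)&(abs(W[...,0]-555)<110)&(W[...,1]>-160)&(W[...,1]<240)&(d>0)).astype(np.uint8)
    n,l,s,ce=cv2.connectedComponentsWithStats(m);i=1+s[1:,4].argmax()
    q=W[l==i][:,:2].astype(np.float32);print(c,cv2.minAreaRect(q))
    cv2.imwrite(f"pics/{c}z.png",cv2.resize(p[145:250,150:350,::-1] if c=="top" else p[140:290,200:350,::-1],None,fx=4,fy=4,interpolation=2) if c=="side" else cv2.resize(p[145:250,150:350,::-1],None,fx=4,fy=4,interpolation=2))
    if c=="top":
        print(W[178:222,269].round(0)[:, [0,2]].tolist())
        print(W[178:222,266].round(0)[:, 2].tolist())
E
```

```text
top [261 183  16  33 395] [268.7 199.2] [557.   -1.1  52. ] [557.   -1.1  51. ]
top [174 186  27  11 245] [187.2 191.1] [568.6 158.8  52. ] [568.6 158.7  52.4]
top [222 189  13  13 140] [227.9 195. ] [563.   78.7  52. ] [563.   78.7  52.2]
top [303 197  14  13 152] [309.5 202.9] [551.8 -80.6  52. ] [551.8 -80.6  52. ]
top ((560.4950561523438, 38.29132080078125), (344.2739562988281, 116.14540100097656), 85.99534606933594)
[[600.0, 40.0], [597.0, 46.0], [595.0, 46.0], [593.0, 46.0], [592.0, 41.0], [588.0, 60.0], [586.0, 59.0], [584.0, 60.0], [583.0, 55.0], [580.0, 56.0], [579.0, 55.0], [577.0, 55.0], [575.0, 54.0], [573.0, 54.0], [571.0, 51.0], [569.0, 53.0], [567.0, 52.0], [565.0, 49.0], [563.0, 49.0], [561.0, 49.0], [559.0, 50.0], [558.0, 42.0], [556.0, 50.0], [554.0, 45.0], [552.0, 49.0], [550.0, 48.0], [548.0, 49.0], [546.0, 47.0], [544.0, 49.0], [542.0, 50.0], [540.0, 47.0], [538.0, 48.0], [536.0, 49.0], [534.0, 50.0], [532.0, 47.0], [530.0, 49.0], [528.0, 51.0], [526.0, 47.0], [525.0, 40.0], [523.0, 40.0], [520.0, 48.0], [519.0, 47.0], [517.0, 39.0], [515.0, 40.0]]
[868.0, 47.0, 49.0, 45.0, 55.0, 58.0, 58.0, 55.0, 56.0, 54.0, 55.0, 55.0, 51.0, 54.0, 50.0, 51.0, 51.0, 50.0, 51.0, 51.0, 47.0, 50.0, 48.0, 48.0, 48.0, 48.0, 51.0, 48.0, 47.0, 49.0, 48.0, 48.0, 51.0, 47.0, 48.0, 51.0, 47.0, 51.0, 40.0, 40.0, 43.0, 43.0, 39.0, 40.0]
side [288 161  12   8  69] [293.5 164.5] [549.2 -78.8  52. ] [549.3 -79.5  51.6]
side [269 179  31  16 229] [284.2 187. ] [554.7   1.7  52. ] [ 5.551e+02 -3.000e-01  5.040e+01]
side [267 208  14  10 101] [273.2 212.5] [560.9  79.7  52. ] [561.   79.3  51.7]
side [252 233  18  24 237] [260.1 244.2] [566.3 160.3  52. ] [566.4 159.9  51.8]
side ((557.8311157226562, 38.76734924316406), (346.8133239746094, 116.39766693115234), 86.000244140625)
```

View pics/topz.png

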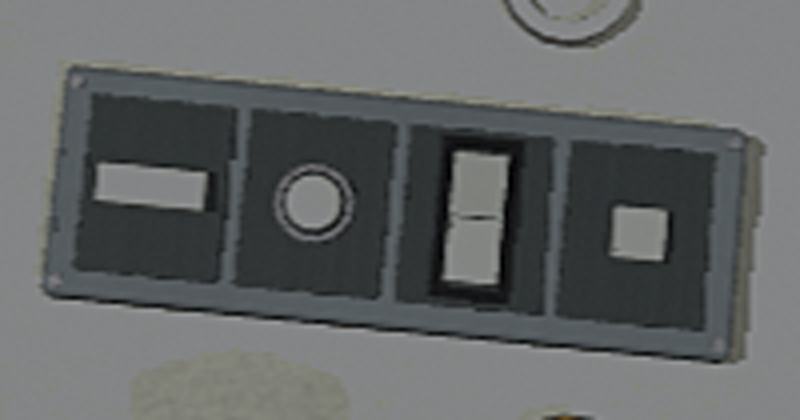

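View pics/sidez.png

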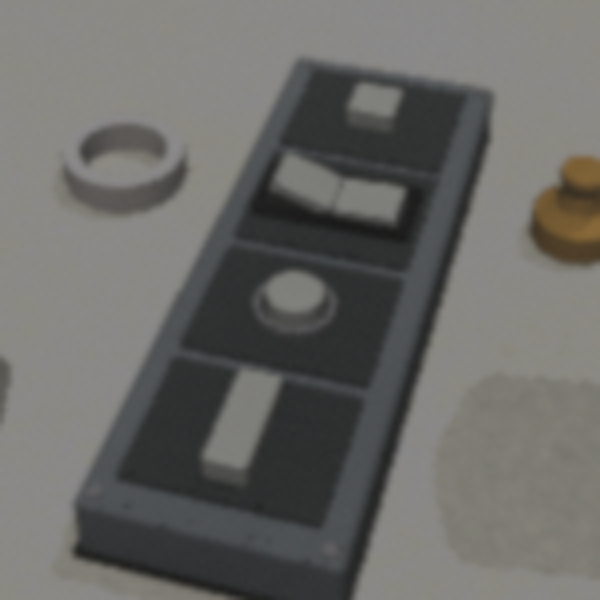

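```bash
cat >> h.py <<'E'
from scipy.spatial.transform import Rotation as Ro
YAW=np.deg2rad(-4.06)
T=dict(rock=(578.2,-2.6),bar=(567.5,159.5),round=(562,79.2))
def go(x,y,z):
    s=manip.get_state();R=Ro.from_euler('xyz',s["tcp_rot"]).as_matrix()
    c=[]
    for sg in(1,-1):
        Y=sg*np.array([-np.sin(YAW),np.cos(YAW),0]);X=np.array([0,0,-1.]);D=np.c_[X,Y,np.cross(X,Y)]
        c.append(Ro.from_matrix(R.T@D).as_rotvec(degrees=True))
    print("t",s["clock"],"tcp",s["tcp_pos"].round(1),"F",s["force"].round(1),"op",round(s["opening"],1),"q",s["joints"].round(2))
    print("shift cm",(R.T@(np.array([x,y,z])-s["tcp_pos"])/10).round(2),"turn",[v.round(1) for v in c])
E
python3 -c "
from h import *
go(578.2,-2.6,180)"
```

```text
t 1.0 tcp [ 128.2 -560.6  205.5] F [-0.5  0.8 -0.1] op 93.9 q [-1.47  0.28  1.5   0.    1.36 -0.12]
shift cm [  2.55 -44.36 -56.31] turn [array([-163.1,    0. ,   -0. ]), array([16.9, -0. , -0. ])]
```

```bash
python3 -m pendant '[[[1,-8,-10,4,0,0],[1,-13,-16.5,8,0,0],[1,-18,-23,12,0,0],[1,-22.5,-28.5,16.9,0,0],[1,-25,-31.7,16.9,0,0]]]' 0 10; python3 -c "
from h import *
go(578.2,-2.6,180)"
```

```text
clock: 1.62
tcp_pos: [325.2, -316.0, 196.4]
tcp_rot: [2.45, 1.57, -0.763]
force: [1.2, -1.0, 0.3]
opening: 47.5
t 1.625 tcp [ 325.2 -316.   196.4] F [ 1.2 -1.   0.3] op 47.5 q [-0.92  0.1   1.76  0.    1.28  0.72]
shift cm [  1.64 -33.06 -23.  ] turn [array([ 1.8e+02, -1.0e-01,  1.0e-01]), array([-0. , -0.1, -0. ])]
```

```bash
python3 -m pendant '[[[0.5,-5,-3.5,0,0,0],[1,-10,-7,0,0,0],[1.6,-15,-10.5,0,0,0],[1.6,-20,-14,0,0,0],[1.6,-25,-17.5,0,0,0]]]'; python3 -c "
from h import *
go(578.2,-2.6,160)"
```

```text
clock: 2.25
tcp_pos: [518.8, -77.4, 180.6]
tcp_rot: [2.469, 1.569, -0.744]
force: [0.4, -0.2, -0.3]
opening: 0.7
t 2.25 tcp [518.8 -77.4 180.6] F [ 0.4 -0.2 -0.3] op 0.7 q [-0.28  0.21  1.65 -0.    1.27  1.36]
shift cm [ 2.06 -7.88 -5.39] turn [array([ 1.8e+02, -1.0e-01,  1.0e-01]), array([-0. , -0.1, -0.1])]
```

```bash
python3 -m pendant '[[[2,-4,-2.7,0,0,0],[4,-7.9,-5.4,0,0,0],[6.1,-7.9,-5.4,0,0,0],[8.0,-7.9,-5.4,0,0,0],[9.6,-7.9,-5.4,0,0,0]]]'; python3 - <<'E'
from h import *
go(578.2,-2.6,64)
for c in("top","side"):
    p,d=manip.capture(c);cv2.imwrite(f"pics/{c}1.png",cv2.resize(p[100:300,120:380,::-1],None,fx=3,fy=3,interpolation=2))
E
```

```text
clock: 2.88
tcp_pos: [578.3, -2.3, 83.7]
tcp_rot: [2.318, 1.569, -0.895]
force: [0.2, -0.2, -0.2]
opening: 0.5
t 2.875 tcp [578.3  -2.3  83.7] F [ 0.2 -0.2 -0.2] op 0.5 q [-0.12  0.37  1.68 -0.    1.09  1.52]
shift cm [1.97 0.03 0.01] turn [array([-1.8e+02,  1.0e-01, -1.0e-01]), array([ 0. , -0.1, -0.1])]
```

View pics/side1.png

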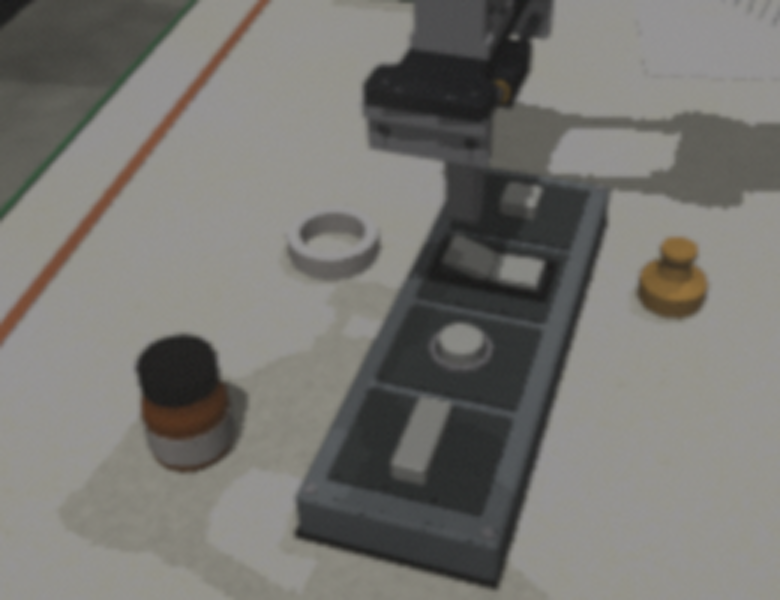

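The fingertips (about (470,220) in the crop) hang over the raised wing (about (470,255)). I press in small steps.

```bash
python3 -m pendant '[[[1.6,0,0,0,0,0],[2.4,0,0,0,0,0],[2.9,0,0,0,0,0],[3.3,0,0,0,0,0],[3.5,0,0,0,0,0]]]';  python3 -m pendant '[[[0.05,0,0,0,0,0],[0.1,0,0,0,0,0],[0.1,0,0,0,0,0]]]'
```

```text
clock: 3.6
tcp_pos: [577.5, -2.6, 48.0]
tcp_rot: [0.898, 1.569, -2.314]
force: [0.4, -0.5, 8.3]
opening: 0.4
clock: 3.98
tcp_pos: [577.5, -2.6, 48.0]
tcp_rot: [1.303, 1.569, -1.91]
force: [-0.6, -0.2, 6.4]
opening: 0.5
```

```bash
python3 -m pendant '[[[0.15,0,0,0,0,0],[0.25,0,0,0,0,0],[0.25,0,0,0,0,0]]]';  python3 -m pendant '[[[-1,0,0,0,0,0],[-3,0,0,0,0,0],[-6,0,0,0,0,0],[-6,0,0,0,0,0]]]'; python3 -c "
from h import *
go(*T['bar'],110)"
```

```text
clock: 4.35
tcp_pos: [577.5, -2.6, 47.9]
tcp_rot: [2.058, 1.569, -1.154]
force: [-2.9, 0.6, 14.8]
opening: 0.6
clock: 4.85
tcp_pos: [579.2, -2.7, 110.0]
tcp_rot: [2.848, 1.565, -0.364]
force: [0.2, 0.0, -0.1]
opening: 0.3
t 4.85 tcp [579.2  -2.7 110. ] F [ 0.2  0.  -0.1] op 0.3 q [-0.12  0.35  1.65 -0.    1.14  1.52]
shift cm [ -0.04 -16.09   2.31] turn [array([-180. ,    0.2,   -0.5]), array([ 0. , -0.3, -0.1])]
```

```bash
python3 -m pendant '[[[0,-5,0.7,0,-0.3,0],[0,-10,1.4,0,-0.3,0],[0,-14.5,2,0,-0.3,0],[0,-16.1,2.3,0,-0.3,0],[0,-16.1,2.3,0,-0.3,0]]]'; python3 - <<'E'
from h import *
go(*T['bar'],60)
for c in("top","side"):
    p,d=manip.capture(c);cv2.imwrite(f"pics/{c}2.png",cv2.resize(p[100:300,120:380,::-1],None,fx=3,fy=3,interpolation=2))
    W=cloud(c,d)
    m=((abs(W[...,1]+2)<6)&(abs(W[...,0]-578)<9)&(W[...,2]>30)&(W[...,2]<90))
    print(c,"+x wing z",np.median(W[m][:,2]),m.sum())
    m=((abs(W[...,1])<6)&(abs(W[...,0]-534)<8)&(W[...,2]>30)&(W[...,2]<90));print("-x wing",np.median(W[m][:,2]) if m.sum() else None)
E
```

```text
clock: 5.48
tcp_pos: [566.9, 159.8, 108.6]
tcp_rot: [1.185, 1.568, -2.025]
force: [0.7, -0.7, 0.9]
opening: 0.4
t 5.475 tcp [566.9 159.8 108.6] F [ 0.7 -0.7  0.9] op 0.4 q [ 0.16  0.37  1.62 -0.    1.16  1.8 ]
shift cm [ 4.86  0.01 -0.06] turn [array([-1.799e+02,  2.000e-01,  1.000e-01]), array([ 0.1,  0.1, -0.2])]
top +x wing z 48.0080017543298 54
-x wing 56.69707591451443
side +x wing z 47.329652004574115 30
-x wing 54.54270085581818
```

View pics/side2.png

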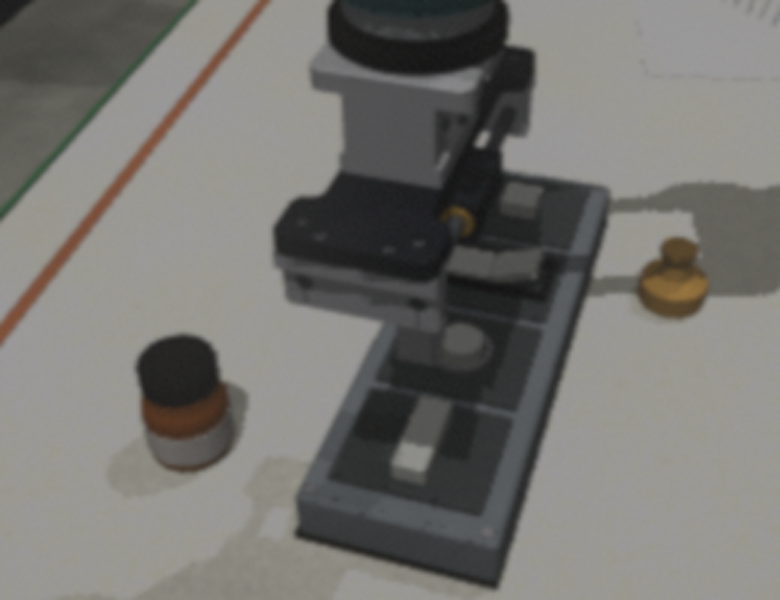

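The rocker is over: the near wing is raised, the far one level at 48 mm. Next is the bar.

```bash
python3 -m pendant '[[[2.5,0,0,0,0,0],[4.8,0,0,0,0,0],[5.4,0,0,0,0,0],[6.0,0,0,0,0,0],[6.5,0,0,0,0,0]]]';  python3 -m pendant '[[[0.15,0,0,0,0,0],[0.25,0,0,0,0,0],[0.3,0,0,0,0,0]]]'; python3 -c "
from h import *
go(*T['bar'],110)"
```

```text
clock: 6.2
tcp_pos: [568.0, 157.3, 44.7]
tcp_rot: [1.795, 1.567, -1.418]
force: [-0.2, -1.6, 1.5]
opening: 0.2
clock: 6.58
tcp_pos: [568.1, 157.4, 44.1]
tcp_rot: [2.107, 1.567, -1.106]
force: [-4.5, -1.4, 14.4]
opening: 0.4
t 6.575 tcp [568.1 157.4  44.1] F [-4.5 -1.4 14.4] op 0.4 q [ 0.15  0.43  1.71 -0.    1.01  1.8 ]
shift cm [-6.59 -0.19  0.06] turn [array([180. ,  -0.3,   0.2]), array([-0. , -0.1, -0.2])]
```

```bash
python3 -m pendant '[[[-1,0,0,0,0,0],[-3,0,0,0,0,0],[-6,0,0,0,0,0],[-6,0,0,0,0,0]]]'; python3 -c "
from h import *
go(*T['round'],105)"
```

```text
clock: 7.08
tcp_pos: [570.5, 158.2, 106.9]
tcp_rot: [2.978, 1.562, -0.234]
force: [1.2, -0.0, 0.2]
opening: 0.7
t 7.075 tcp [570.5 158.2 106.9] F [ 1.2 -0.   0.2] op 0.7 q [ 0.16  0.37  1.63 -0.    1.14  1.8 ]
shift cm [0.2  7.94 0.29] turn [array([ 1.8e+02, -1.0e-01,  8.0e-01]), array([-0. , -0.5, -0.1])]
```

```bash
python3 -m pendant '[[[0,4,0.1,0,-0.5,0],[0.2,7.9,0.3,0,-0.5,0],[0.2,7.9,0.3,0,-0.5,0],[0.2,7.9,0.3,0,-0.5,0]]]'; python3 - <<'E'
from h import *
go(*T['round'],52)
for c in("top","side"):
    p,d=manip.capture(c);cv2.imwrite(f"pics/{c}3.png",cv2.resize(p[100:300,120:380,::-1],None,fx=3,fy=3,interpolation=2))
    W=cloud(c,d)
    for dy in(-20,-10,0,10,20):
        x,y=567.5+.071*dy,159.5+dy
        m=((abs(W[...,1]-y)<4)&(abs(W[...,0]-x)<6)&(W[...,2]>30)&(W[...,2]<90))
        print(c,dy,"bar z",np.median(W[m][:,2]) if m.sum() else None,m.sum())
E
```

```text
clock: 7.58
tcp_pos: [561.8, 80.1, 104.4]
tcp_rot: [0.783, 1.57, -2.431]
force: [-0.2, -0.2, 1.0]
opening: 0.4
t 7.575 tcp [561.8  80.1 104.4] F [-0.2 -0.2  1. ] op 0.4 q [ 0.02  0.34  1.68 -0.    1.13  1.66]
shift cm [ 5.24  0.08 -0.03] turn [array([ 1.799e+02, -1.000e-01, -1.000e-01]), array([-0.1,  0. , -0. ])]
top -20 bar z None 0
top -10 bar z None 0
top 0 bar z None 0
top 10 bar z None 0
top 20 bar z None 0
side -20 bar z 43.7714504352393 26
side -10 bar z 43.796401977844496 24
side 0 bar z 43.867469335942076 28
side 10 bar z 43.687991654555674 24
side 20 bar z 43.97071731371231 30
```

View pics/side3.png

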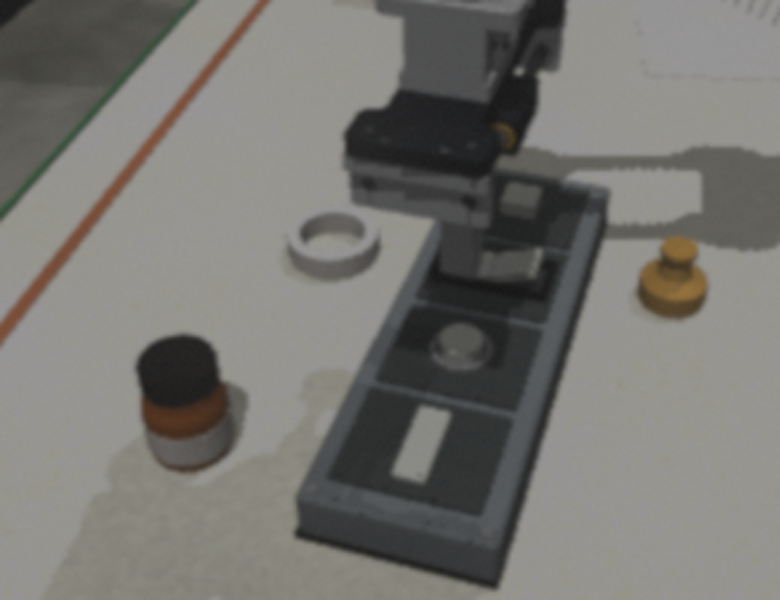

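The bar is down and stays at 44 mm. Now the round button, with a hold.

```bash
python3 -m pendant '[[[2.5,0.1,0,0,0,0],[4.6,0.1,0,0,0,0],[5.2,0.1,0,0,0,0],[5.7,0.1,0,0,0,0],[6.0,0.1,0,0,0,0]]]';  python3 -m pendant '[[[0.15,0,0,0,0,0],[0.25,0,0,0,0,0],[0.25,0,0,0,0,0]]]'
```

```text
clock: 8.3
tcp_pos: [561.6, 80.4, 45.9]
tcp_rot: [-0.029, 1.57, 3.042]
force: [-6.6, 2.0, 21.7]
opening: 0.5
clock: 8.68
tcp_pos: [561.6, 80.4, 46.1]
tcp_rot: [2.966, 1.57, -0.246]
force: [-5.5, -0.2, 14.9]
opening: 0.7
```

```bash
for i in 1 2 3; do python3 -m pendant '[[[0.25,0,0,0,0,0],[0.25,0,0,0,0,0],[0.25,0,0,0,0,0],[0.25,0,0,0,0,0],[0.25,0,0,0,0,0]]]'; done; python3 -m pendant '[[[-1,0,0,0,0,0],[-4,0,0,0,0,0],[-8,0,0,0,0,0],[-12,0,0,0,0,0],[-12,0,0,0,0,0]]]'
```

```text
clock: 9.3
tcp_pos: [561.6, 80.4, 46.1]
tcp_rot: [3.006, 1.569, -0.205]
force: [-5.2, -1.2, 13.0]
opening: 0.7
clock: 9.93
tcp_pos: [561.6, 80.4, 46.1]
tcp_rot: [3.006, 1.568, -0.205]
force: [-4.8, 0.7, 13.5]
opening: 0.6
clock: 10.55
tcp_pos: [561.6, 80.4, 46.1]
tcp_rot: [3.022, 1.567, -0.188]
force: [-5.2, -1.1, 13.2]
opening: 0.6
clock: 11.18
tcp_pos: [564.4, 80.5, 170.3]
tcp_rot: [-3.126, 1.557, -0.054]
force: [-0.3, -0.6, -0.4]
opening: 0.5
```

```bash
python3 -m pendant '[[[-2,0,5,0,0,0],[-4,0,10,0,0,0],[-4,0,15,0,0,0],[-4,0,20,0,0,0],[-4,0,20,0,0,0]]]'; python3 - <<'E'
from h import *
go(*T['round'],52)
C={k:v for k,v in T.items()};C.update(square=(550.5,-79.7),rockneg=(534.5,0.5))
for c in("top","side"):
    p,d=manip.capture(c);cv2.imwrite(f"pics/{c}4.png",cv2.resize(p[60:360,110:380,::-1] if c=="top" else p[100:300,120:380,::-1],None,fx=2 if c=="top" else 3,fy=2 if c=="top" else 3,interpolation=2))
    W=cloud(c,d)
    for k,(x,y) in C.items():
        m=((abs(W[...,1]-y)<5)&(abs(W[...,0]-x)<5)&(W[...,2]>30)&(W[...,2]<90))
        print(c,k,np.median(W[m][:,2]).round(1) if m.sum() else None,m.sum())
    for n in ["ink_jar_mid","weight_mid","tape_mid"]:
        print(c,n,[[round(float(v)) for v in b["position"]] for b in manip.boxes_of(c,n)[:1]])
E
```

```text
clock: 11.8
tcp_pos: [360.5, 94.5, 206.7]
tcp_rot: [3.136, 1.559, -0.074]
force: [0.5, 0.3, -0.2]
opening: 0.2
t 11.8 tcp [360.5  94.5 206.7] F [ 0.5  0.3 -0.2] op 0.2 q [ 0.07 -0.05  1.88 -0.    1.29  1.71]
shift cm [ 15.72   0.15 -20.02] turn [array([-179.8,    0. ,   -1.1]), array([ 0.2, -0.7, -0. ])]
top rock 47.8 26
top bar 43.7 26
top round 52.0 29
top square 52.0 25
top rockneg 57.7 26
top ink_jar_mid [[705, 145, 75]]
top weight_mid [[440, -49, 19]]
top tape_mid [[685, -51, 20]]
side rock 47.6 17
side bar 43.6 28
side round 51.7 21
side square 51.3 10
side rockneg 54.9 22
side ink_jar_mid [[705, 168, 46]]
side weight_mid [[436, -47, 21]]
side tape_mid [[686, -37, 14]]
```

View pics/side4.png

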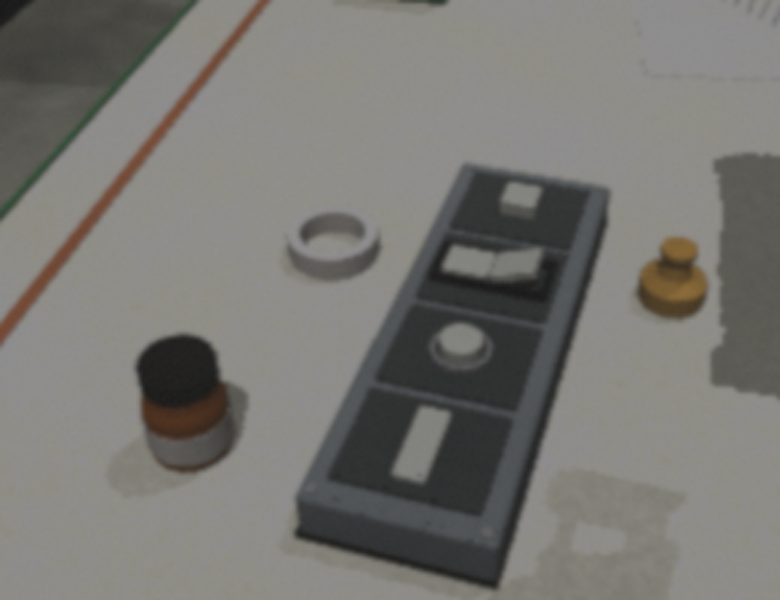

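View pics/top4.png

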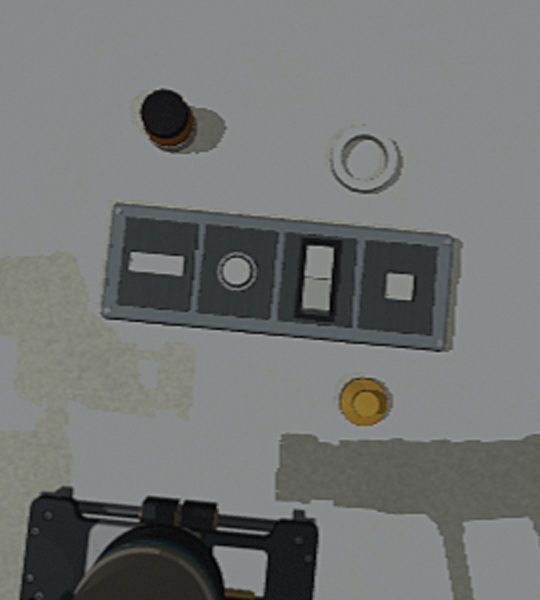

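In both pictures the rocker is over, the bar is down, and the round and square keys are up. The loose things stand where they were, and the arm is clear.

```bash
python3 -c "
from cell import manip
print(manip.job_done())"
```

```text
the job is handed in; nothing more can be done
None
```

I did all three steps in the order asked and handed the job in at about 12 s. The shut fingertips did all the pressing.

- **Rocker:** I pressed the raised end to a hard stop at 48 mm, with about 15 N at most. Afterwards the far wing was level at about 48 mm and the near wing raised.
- **Long bar:** I pressed it to a hard stop at 44 mm (about 14 N), and it still measured about 44 mm after I let go.
- **Round button:** I held it fully down at 46 mm for about 2.3 s, with 13–22 N. It then came back up to 52 mm.

**Last checks:** both cameras agreed on the rocker's pressed wing, the bar, the round button and the square key. The square key was still up at about 52 mm. The jar, weight and tape roll were within about 6 mm of where I first measured them, which is about what the detector's error allows, so I take them as unmoved. The arm was clear with no force on it.

**Disagreements:** the side camera put the raised near wing about 3 mm lower than the top camera (54.9 against 57.7 mm). The detector's first reading of the rocker's and round button's x and y was several millimetres off, so I used my own pixel measurements instead. I did not see a direct sign of the light table being lit.

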